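Load a weld test coupon under the spring clip of its bench holder

TASK

Load the weld test coupon into the blue bench holder: with one fingertip press the spring clip's red thumb plate down and keep it down, and meanwhile with the other fingertip push the coupon along its channel, under the raised clip, until it sits fully home against the end stop. Then take the fingers away so that the clip comes down and clamps the coupon. Only push the coupon, never pick it up, and leave the other things on the bench where they are.

Things in the scene. Friction and masses are not known exactly. Their poses are not given: they have to be found in the camera images.
- holder: Blue steel base plate 150 x 132 x 12 mm fixed on the bench, carrying a coupon channel, an end stop and a spring clip. Origin: centre of its underside, on the bench. +x runs along the channel to the end stop (pushing direction), +y from the channel across to the clip, z up. Base top at z 12 mm. Channel centre line at y -28 mm; thumb plate on the +y side.
- seat (a point): On the base top, axes as the holder's: where the coupon's origin is when fully home (holder x 32, y -28, z 12 mm). The channel is 44 mm wide, centred on this point's y, floored by the base top, between a fence 12 mm thick and 8 mm high (-y side) and a guide 5 mm thick and 7 mm high (+y side); both run 126 mm back from the end stop's face, the bare base 6 mm further.
- stop (a point): Middle of the top edge of the end stop's face, 25 mm beyond point seat along +x and 10 mm above the base top; the coupon's leading end rests against this face when home.
- hinge (a point): Middle of the clip's hinge pin (along the holder's x), 38 mm to the +y side of the channel's centre line, 10 mm above the base top, 42 mm before the end stop's face. It runs in two lugs, 16 mm high above the base top, 12 mm wide in y, 6 mm long, centred 42 mm to either side of this point.
- coupon: Dark steel weld test coupon: flat plate 50 (x) x 40 (y) x 12 (z) mm, about 0.19 kg, a low bright weld run along the middle of its top. Origin: centre of its underside. It starts flat in the channel, x along it, 28 to 44 mm short of home, its leading end 4 to 20 mm short of the clip's tongue. It slides freely on the base, about 2 mm clear of the channel's walls either side.
- clip (a joint): Clip angle about its hinge, rad: 0 at rest, empty (lip 5 mm above the base top, blocking the channel); about 0.25 with the lip resting on the coupon; 0.45 with the thumb plate fully down on its stop (lip 18 mm above the base top). The coupon passes freely from 0.32 up. A spring closes it: pushing down at point thumb takes about 6 N at 0, 10 N at 0.45.
- thumb (a point): Centre of the red enamelled thumb plate's top; moves with the clip. Plate 70 mm long (holder x; centre 42 mm before the stop's face), 35 mm wide: 18 to 53 mm from the hinge, this point 34 mm. At rest it slopes up away from the hinge by 0.45 rad, this point 19 mm above the base top; fully down it is level, 4 mm above the base top. It is slippery: a pressing finger slides along it.
- lip (a point): Middle of the underside of the clip's copper lip, a rolled edge 20 mm long (along the holder's x, 4 to 24 mm before the end stop's face), at the end of a tongue of the same width that reaches from the hinge over the guide to 8 mm from the channel's centre line.
- hub: Bystander: stepped steel hub, 120 mm across at its foot, 48 mm high. Origin: centre of its underside.
- roller: Bystander: bright steel roller standing on end, 54 mm across, 100 mm high. Origin: centre of its underside.
- spanner: Bystander: steel spanner 160 mm long lying flat. Origin: middle of its underside.
- chipper: Bystander: chipping hammer with wooden handle, 240 mm long, lying flat, its head (about 130 mm across) towards its +x. Origin: on the bench under the middle of its handle.
Not all that is in view belongs to the job. Of the things shaped like the coupon, the steel one is meant.

How it is judged:
By the outcome, as a careful person would: the job done as asked, in the order asked, and still so for the second after the job is handed in, with the robot touching nothing.
It also fails if it takes over 48 s, if anything falls off the work surface, if the arm or the gripper's body presses on something with over 40 N, if the wrist force passes 120 N, or if a joint passes its speed limit or range.

ROBOT

A 6-joint arm with a two-finger parallel gripper is mounted at the origin on the work surface. World frame = base frame: x ahead of the robot, y to its left, z up, the work surface at z = 0. Lengths are in m, angles in degrees, forces in N, time in s.
With the tool pointing down it reaches from about 0.275 to 0.825 m from the base axis. Payload 4.9 kg.
Tool frame: the origin (TCP) lies midway between the tips of the shut fingers; the grasp point (between the pads) lies pinch_z behind it (pinch_z is the distance from the TCP to the grasp point, in m); z points along the fingers, y is the line along which they close (so a half turn about z gives the same grasp; the last joint's range is limited). The gripper opens to 85 mm and grips with 20 to 120 N. Pads are 22 mm wide; open, the fingers measure 114 mm over their backs; the gripper's body (76 mm by 85 mm) begins 54 mm behind the grasp point. The pads swing forward as they close: fully open they stand 13 mm farther back than shut.
Start: joints at [-75.756, 18.69, -11.035, 60.275, 0, 82.311], TCP at [0.205, -0.51, 0.231] pointing down, gripper open.
Joint ranges: [-152.03, 152.03], [-55.5, 102.48], [-74.3, 77.21], [-110.64, 120.58], [-84.22, 78.4], [-180, 180]. Speed limits (degrees/s): [147.25, 147.25, 180, 180, 180, 180].

INTERFACE

Orientations are given as a 3x3 rotation matrix whose columns are the frame's x, y, z axes.
In Python, from plant import * gives the robot as it stands.
- The arm moves only by the tool arm_command, never from a script. Its argument "plan" is a list of rows, each an object with "translation": the shift along the world's x, y, z in cm, a list of three; "rotation": the turn, a rotation vector about the world's x, y, z in degrees, a list of three; "claw": the opening in per cent of the stroke, from 0 (shut) to 100 (fully open). A call has 1 to 8 rows; each row is the pose to reach, as a shift and turn from the pose commanded when the call began; what a row does not reach only later rows make up. A row lasts 1/10 s, in which the tool goes at most 50 mm and 8.59 degrees, less where a joint would pass 70% of its speed; a pose out of reach is approached as far as the arm can. A call with a gripper value outside its range is refused whole. The fingers move at their own pace and stop on an object; the grip force is fixed at half the most. Time passes only in rows, so rows that repeat a pose let the fingers close. It gives the time, the measured TCP pose, the force, the opening and the grip force at its end, in the units of the state.
- observe(): the state, without advancing time (a new reading comes with each control period).
- get_image(name): name is "scene" or "side" or "wrist"; returns a dict with "pixels" (420x560x3 uint8, blue, green, red), "depth" (420x560 float32, m along the optical axis (not along the pixel's ray), 0 where there is no reading), "fx", "fy", "cx", "cy" (pixels), "pose" (4x4, takes a point from camera to world coordinates); the wrist camera has in their place "tool_from_camera" (4x4, takes a point from camera to tool coordinates, whose origin is the TCP and whose axes are the flange's). Camera axes: x right, y down, z forward; pixel columns grow to the right and rows downward; lengths in m; the calibration is good to about 2 mm. A picture is of the moment at which its call begins: read the wrist's pose just before it.
- job_done(): hands the job in; it is judged then, once.
The state is a dict: "time": time; "q": joint angles; "qd": joint speeds; "tau": joint torques, N m; "tcp_pos": TCP position; "tool_rot": TCP orientation; "force": force on the tool from outside, world axes, zero at the start; "wrist_torque": the same for the moment, N m; "grip_width": finger opening in m; "grasp_force": force on a finger pad.
Only numpy, scipy, OpenCV 4.12 (cv2) and the standard library are available. Lean on these libraries where they do the work, as an engineer would, in place of code of your own. Each camera call takes 0.05 s, during which the arm holds its last target. There are 200 camera calls.

## Working session

There is one attempt and no reset: what is moved stays moved. The work goes in short steps, Python scripts to look and compute and a tool call to move; the robot and the scene stay as the last step left them, time stands still between calls to the robot, and variables do not carry over. Pictures are saved under pics/ and viewed, at most 10 in all, crops included, and the job is handed in when it is done.

Besides the shell and the picture viewer there is one more tool, called after ">>>" in YAML: its name, and indented under it one key for each argument. arm_command: Moves the arm, as the interface text tells. Its arguments: {"type":"object","properties":{"plan":{"type":"array","items":{"type":"object","properties":{"translation":{"type":"array","items":{"type":"number"}},"rotation":{"type":"array","items":{"type":"number"}},"claw":{"type":"number"}}}}},"required":["plan"]}

```bash
mkdir -p pics; ls
python3 - <<'E'
from plant import *
import cv2,numpy as np
o=observe(); print(o)
for n in ("scene","side"):
    im=get_image(n); cv2.imwrite(f"pics/{n}0.png",im["pixels"]); np.savez(f"pics/{n}0.npz",**im)
    print(n,im["fx"],im["fy"],im["cx"],im["cy"],im["pose"])
E
```

```text
pics
{'time': 0.0, 'q': array([-7.57558265e+01,  1.87313916e+01, -1.10906740e+01,  6.02743184e+01,
       -9.29252520e-05,  8.23093644e+01]), 'qd': array([ 0.0466089 ,  0.01515323, -0.04783173,  0.04988455, -0.17251717,
        0.02148693]), 'tau': array([ 2.63693828e-04, -4.43395936e+01,  2.62442583e+01,  1.54962897e-02,
       -5.51052426e-05,  1.72076983e-05]), 'tcp_pos': array([ 0.20530923, -0.5096333 ,  0.23051813]), 'tool_rot': array([[ 9.27609526e-01,  3.73551059e-01, -4.15489353e-04],
       [ 3.73551223e-01, -9.27608121e-01,  1.63009942e-03],
       [ 2.23514066e-04, -1.66730231e-03, -9.99998585e-01]]), 'force': array([-0.41245047, -1.04666854,  0.990751  ]), 'wrist_torque': array([ 0.00571515, -0.00914658,  0.02126288]), 'grasp_force': 0.0, 'grip_width': 0.0854376789028592}
scene 519.1395766057551 519.1395766057551 283.60853126518504 217.32531486530831 [[-0.45728484  0.7766461  -0.43325676  1.06502644]
 [ 0.88920743  0.39153656 -0.23666277  0.31235604]
 [-0.01416736 -0.49347742 -0.86964321  1.03613784]
 [ 0.          0.          0.          1.        ]]
side 413.6143882524013 413.6143882524013 282.5415736899352 209.66629647174022 [[-0.99693834 -0.06473028  0.04386274  0.52419896]
 [-0.07604751  0.67220464 -0.73644938  0.64887074]
 [ 0.01818584 -0.73753028 -0.67506915  0.60944965]
 [ 0.          0.          0.          1.        ]]
```

View pics/scene0.png

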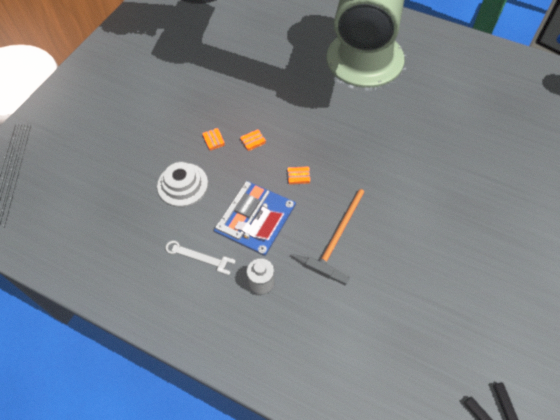

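View pics/side0.png

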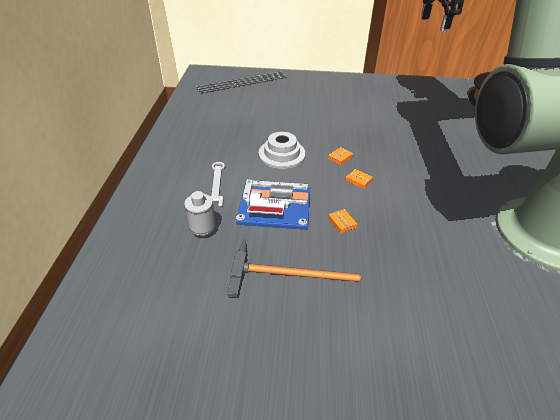

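The scene view shows the holder near pixel (255,217), with the hub at (182,183), roller at (260,275), spanner at (200,257), hammer at (335,240) and three orange decoys. In the side view the holder is near (274,205). Next I fit the holder from its blue pixels and view enlarged crops.

```bash
cat > h.py <<'E'
import numpy as np,cv2
def world(im,mask,pose=None):
    v,u=np.nonzero(mask); d=im["depth"][v,u]; k=d>0; v,u,d=v[k],u[k],d[k]
    P=np.stack([(u-im["cx"])/im["fx"]*d,(v-im["cy"])/im["fy"]*d,d,np.ones_like(d)])
    return ((im["pose"] if pose is None else pose)@P)[:3].T
E
python3 - <<'E'
from h import *
out=[]
for n,(r0,r1,c0,c1) in {"scene":(170,260,205,305),"side":(170,240,225,320)}.items():
    im=np.load(f"pics/{n}0.npz"); px=im["pixels"].astype(int)
    m=(px[...,0]>px[...,2]+50)&(px[...,0]>90); w=np.zeros_like(m); w[r0:r1,c0:c1]=1
    P=world(im,m&w); P=P[abs(P[:,2]-.012)<.006]
    print(n,len(P),P.mean(0),cv2.minAreaRect((P[:,:2]*1000).astype(np.float32)))
    crop=cv2.resize(im["pixels"][r0:r1,c0:c1],None,fx=4.2,fy=4.2,interpolation=2)
    out.append(crop)
h=max(c.shape[0] for c in out)
out=[cv2.copyMakeBorder(c,0,h-c.shape[0],0,0,0) for c in out]
c=np.hstack(out)[:, :]; c=cv2.resize(c,(800,int(c.shape[0]*800/c.shape[1]))); cv2.imwrite("pics/crop0.png",c); print(c.shape)
E
```

```text
scene 1024 [ 0.58066535 -0.00236392  0.01282468] ((581.430419921875, -24.39971160888672), (130.70509338378906, 152.36959838867188), 88.99254608154297)
side 1096 [0.57162264 0.00506944 0.01148825] ((582.5250854492188, -24.095787048339844), (150.00323486328125, 132.86788940429688), 0.10946998745203018)
(369, 800, 3)
```

View pics/crop0.png

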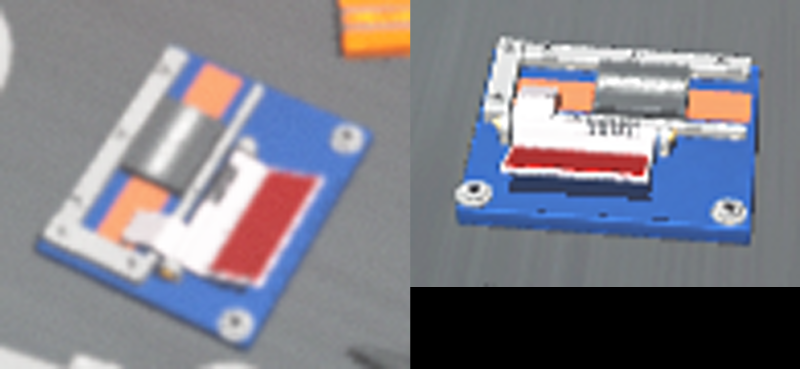

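The crops show the end stop at the far (+x world) end and the clip on the +y side. The coupon is still about 42 mm short, with its rear end at crop (688,95). The holder is at about (0.582,-0.024) with yaw near 0. Next I get the coupon and the tall bystanders from depth.

Run:
```python
from h import *
for n in ("scene","side"):
    im=np.load(f"pics/{n}0.npz"); P=world(im,np.ones((420,560),bool)).reshape(-1,3)
    px=im["pixels"].astype(int)[im["depth"]>0]
    box=lambda a,b,c,d,e,f:(P[:,0]>a)&(P[:,0]<b)&(P[:,1]>c)&(P[:,1]<d)&(P[:,2]>e)&(P[:,2]<f)
    k=box(.4,.9,-.3,.2,.04,.15)
    print(n,"tall")
    for z in(.045,.09):
        Q=P[k&(P[:,2]>z)]; 
        for s in (Q[:,0]>.66,Q[:,0]<=.66):
            if s.any(): print(z,Q[s].min(0).round(3),Q[s].max(0).round(3))
    dark=(px.max(1)-px.min(1)<25)&(px.max(1)<225)
    c=box(.515,.64,-.068,-.038,.0205,.03)&dark
    print("coupon",c.sum(),np.percentile(P[c],[1,5,95,99],axis=0).round(4).tolist())
    r=(px[:,2]>px[:,0]+70)&(px[:,1]<70)&box(.5,.7,-.05,.07,.01,.06)
    print("red",np.percentile(P[r],[1,5,95,99],axis=0).round(4).tolist())
    f=box(.5,.66,-.1,-.076,.017,.024); print("fence x",np.percentile(P[f],[1,99],axis=0).round(4).tolist())
```

```text
scene tall
0.045 [0.693 0.04  0.045] [0.748 0.094 0.105]
0.045 [ 0.545 -0.26   0.045] [0.618 0.034 0.055]
0.09 [0.708 0.055 0.09 ] [0.733 0.078 0.105]
coupon 207 [[0.5457, -0.0676, 0.0208], [0.5476, -0.0665, 0.0222], [0.5941, -0.039, 0.0287], [0.6379, -0.0382, 0.0295]]
red [[0.5657, 0.0088, 0.0276], [0.5673, 0.0097, 0.0288], [0.6188, 0.0279, 0.0388], [0.6245, 0.0291, 0.0418]]
fence x [[0.5138, -0.0888, 0.0172], [0.6508, -0.0762, 0.0239]]
side tall
0.045 [0.695 0.042 0.045] [0.748 0.095 0.102]
0.045 [ 0.547 -0.257  0.045] [ 0.617 -0.187  0.052]
0.09 [0.71  0.053 0.09 ] [0.733 0.08  0.102]
coupon 157 [[0.5458, -0.0676, 0.021], [0.5476, -0.0672, 0.0221], [0.5941, -0.0394, 0.0255], [0.6398, -0.0387, 0.0261]]
red [[0.5643, 0.0092, 0.0271], [0.5671, 0.0106, 0.0282], [0.627, 0.0337, 0.0396], [0.6297, 0.0348, 0.04]]
fence x [[0.5138, -0.0901, 0.0173], [0.6515, -0.0761, 0.0237]]
```

>>> arm_command:
  plan:
    - {"translation": [30,48,-5],"rotation": [0,0,127],"claw": 80}
    - {"translation": [30,48,-5],"rotation": [0,0,127],"claw": 80}
    - {"translation": [30,48,-5],"rotation": [0,0,127],"claw": 80}
    - {"translation": [30,48,-5],"rotation": [0,0,127],"claw": 80}
    - {"translation": [30,48,-5],"rotation": [0,0,127],"claw": 80}
    - {"translation": [30,48,-5],"rotation": [0,0,127],"claw": 80}
    - {"translation": [30,48,-5],"rotation": [0,0,127],"claw": 80}
    - {"translation": [30,48,-5],"rotation": [0,0,127],"claw": 80}

```text
time: 0.9
tcp_pos: [0.4172, -0.1704, 0.1959]
tool_rot: [[-0.018, 1.0, 0.0], [1.0, 0.018, -0.0], [-0.0, 0.0, -1.0]]
force: [0.1, 0.1, -0.0]
grip_width: 0.0684
grasp_force: 0.0
```

>>> arm_command:
  plan:
    - {"translation": [13,15.3,-8],"rotation": [0,0,58],"claw": 80}
    - {"translation": [13,15.3,-8],"rotation": [0,0,58],"claw": 80}
    - {"translation": [13,15.3,-8],"rotation": [0,0,58],"claw": 80}
    - {"translation": [13,15.3,-8],"rotation": [0,0,58],"claw": 80}
    - {"translation": [13,15.3,-8],"rotation": [0,0,58],"claw": 80}
    - {"translation": [13,15.3,-8],"rotation": [0,0,58],"claw": 80}
    - {"translation": [13,15.3,-8],"rotation": [0,0,58],"claw": 80}
    - {"translation": [13,15.3,-8],"rotation": [0,0,58],"claw": 80}

```text
time: 1.7
tcp_pos: [0.5463, -0.0189, 0.1155]
tool_rot: [[-0.855, 0.519, -0.001], [0.519, 0.855, 0.0], [0.001, -0.001, -1.0]]
force: [0.3, -0.8, 0.2]
grip_width: 0.0686
grasp_force: 0.0
```

Run:
```python
from plant import *
from h import *
o=observe(); im=get_image("wrist"); T=np.eye(4); T[:3,:3]=o["tool_rot"]; T[:3,3]=o["tcp_pos"]
im["pose"]=T@im["tool_from_camera"]
cv2.imwrite("pics/w1.png",im["pixels"]); np.savez("pics/w1.npz",**im)
print(o["tcp_pos"],o["tool_rot"],o["grip_width"],im["tool_from_camera"].round(3),im["fx"])
for n in ("side","scene"):
    s=get_image(n); np.savez(f"pics/{n}1.npz",**s); P=world(s,np.ones((420,560),bool))
    c=o["tcp_pos"]; k=(abs(P[:,0]-c[0])<.09)&(abs(P[:,1]-c[1])<.09)&(P[:,2]>c[2]-.02)&(P[:,2]<c[2]+.045)
    Q=(P[k]-c)@o["tool_rot"]
    for sg in(1,-1):
        R=Q[Q[:,1]*sg>0.02]
        if len(R): print(n,sg,len(R),"tool-frame pct",np.percentile(R,[1,99],axis=0).round(4).tolist()); 
        R=R[R[:,2]>R[:,2].max()-.01]; print("  tip",R.min(0).round(4),R.max(0).round(4))
```

```text
[ 0.54626489 -0.0189144   0.11548181] [[-8.54567495e-01  5.19338848e-01 -1.24785659e-03]
 [ 5.19339083e-01  8.54568250e-01  1.52520464e-04]
 [ 1.14558842e-03 -5.17721664e-04 -9.99999210e-01]] 0.0685888878975871 [[-0.001 -0.949 -0.314  0.08 ]
 [ 1.    -0.001  0.     0.   ]
 [-0.    -0.314  0.949 -0.143]
 [ 0.     0.     0.     1.   ]] 338.78788056859895
side 1 155 tool-frame pct [[-0.0077, 0.0364, -0.0437], [0.0106, 0.0505, -0.0083]]
  tip [-0.0074  0.0356 -0.0179] [ 0.0119  0.0485 -0.0079]
side -1 173 tool-frame pct [[-0.0118, -0.0397, -0.0445], [0.0109, -0.0314, -0.0086]]
  tip [-0.0105 -0.0398 -0.0183] [ 0.0108 -0.0306 -0.0085]
scene 1 51 tool-frame pct [[-0.0114, 0.0342, -0.042], [0.0056, 0.0483, -0.0105]]
  tip [-0.011   0.0352 -0.018 ] [ 0.0035  0.0456 -0.0082]
scene -1 70 tool-frame pct [[-0.0113, -0.0407, -0.0441], [0.0055, -0.0313, -0.0086]]
  tip [-0.0111 -0.0373 -0.0168] [ 0.007  -0.0332 -0.0076]
```

View pics/w1.png

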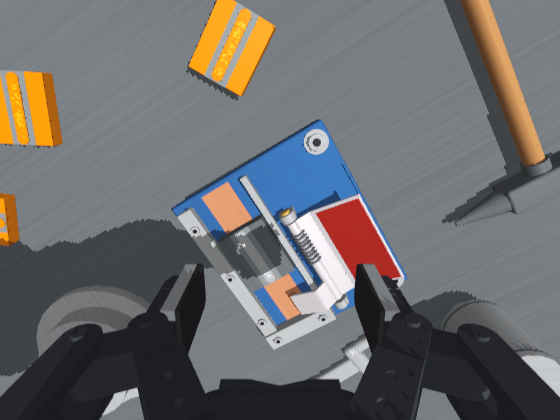

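The wrist view shows the fingers straddling the holder, the left (B) toward the channel and the right (A) toward the red plate at (358,240). The tips are at ±41 mm along tool y and 8 mm above the TCP.

>>> arm_command:
  plan:
    - {"translation": [0.3,0.5,-3],"rotation": [0,0,0],"claw": 80}
    - {"translation": [0.3,0.5,-5],"rotation": [0,0,0],"claw": 80}
    - {"translation": [0.3,0.5,-6.5],"rotation": [0,0,0],"claw": 80}
    - {"translation": [0.3,0.5,-6.5],"rotation": [0,0,0],"claw": 80}
    - {"translation": [0.3,0.5,-6.5],"rotation": [0,0,0],"claw": 80}

```text
time: 2.35
tcp_pos: [0.5496, -0.0145, 0.0513]
tool_rot: [[-0.854, 0.521, -0.0], [0.521, 0.854, 0.0], [0.0, -0.0, -1.0]]
force: [0.6, -0.2, -0.1]
grip_width: 0.0683
grasp_force: 0.0
```

Run:
```python
from plant import *
from h import *
o=observe(); print(o["tcp_pos"],o["force"])
s=get_image("side"); a=cv2.resize(s["pixels"][150:245,215:325],None,fx=5,fy=5,interpolation=2); cv2.imwrite("pics/s2.png",a)
```

```text
[ 0.54955092 -0.01450383  0.05131076] [ 0.62875191 -0.19327505 -0.10839366]
```

View pics/s2.png

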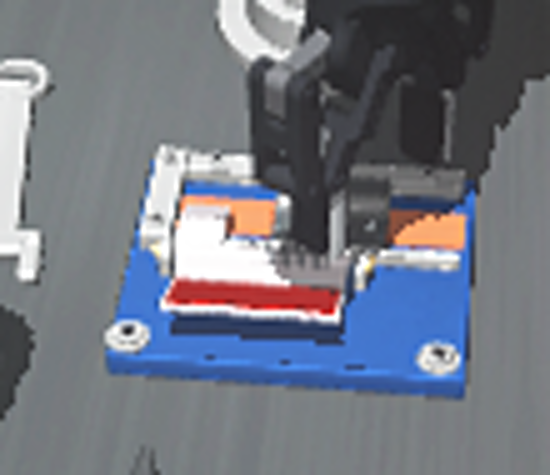

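Finger A is above the near end of the red plate at crop (320,240), and finger B is behind the coupon at (425,130). I descend gradually while watching force.

>>> arm_command:
  plan:
    - {"translation": [0,0,-1],"rotation": [0,0,0],"claw": 80}
    - {"translation": [0,0,-2],"rotation": [0,0,0],"claw": 80}
    - {"translation": [0,0,-2.7],"rotation": [0,0,0],"claw": 80}
    - {"translation": [0,0,-2.7],"rotation": [0,0,0],"claw": 80}

```text
time: 2.8
tcp_pos: [0.5497, -0.0143, 0.0236]
tool_rot: [[-0.854, 0.52, 0.0], [0.52, 0.854, 0.0], [0.0, 0.0, -1.0]]
force: [-1.0, -0.8, 5.3]
grip_width: 0.0686
grasp_force: 2.5
```

>>> arm_command:
  plan:
    - {"translation": [0,0,-0.4],"rotation": [0,0,0],"claw": 80}
    - {"translation": [0,0,-0.8],"rotation": [0,0,0],"claw": 80}
    - {"translation": [0,0,-1.1],"rotation": [0,0,0],"claw": 80}
    - {"translation": [0,0,-1.1],"rotation": [0,0,0],"claw": 80}
    - {"translation": [0,0,-1.1],"rotation": [0,0,0],"claw": 80}

```text
time: 3.3
tcp_pos: [0.5501, -0.0138, 0.0138]
tool_rot: [[-0.855, 0.519, 0.001], [0.519, 0.855, 0.001], [-0.0, 0.002, -1.0]]
force: [-1.4, 2.1, 6.9]
grip_width: 0.0684
grasp_force: 3.5
```

Run:
```python
from plant import *
from h import *
o=observe(); print(o["tcp_pos"],o["force"],o["wrist_torque"])
s=get_image("side"); np.savez("pics/side3.npz",**s); a=cv2.resize(s["pixels"][150:245,215:325],None,fx=5,fy=5,interpolation=2); cv2.imwrite("pics/s3.png",a)
```

```text
[ 0.55014506 -0.01380071  0.01379444] [-1.371994    2.05686156  6.89758209] [0.53735758 0.10353556 0.06857468]
```

View pics/s3.png

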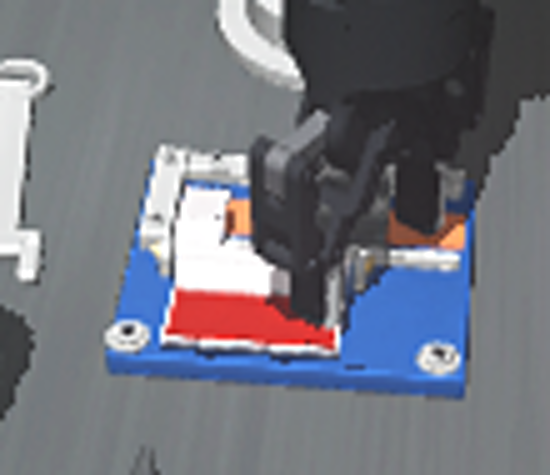

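The plate is nearly level under finger A at crop (320,310), and finger B is down in the channel behind the coupon at (425,215). I press slightly further.

>>> arm_command:
  plan:
    - {"translation": [0,0,-0.2],"rotation": [0,0,0],"claw": 80}
    - {"translation": [0,0,-0.4],"rotation": [0,0,0],"claw": 80}
    - {"translation": [0,0,-0.4],"rotation": [0,0,0],"claw": 80}
    - {"translation": [0,0,-0.4],"rotation": [0,0,0],"claw": 80}

```text
time: 3.75
tcp_pos: [0.5502, -0.014, 0.01]
tool_rot: [[-0.855, 0.519, 0.001], [0.519, 0.855, 0.001], [-0.001, 0.001, -1.0]]
force: [-1.7, 0.2, 8.9]
grip_width: 0.0679
grasp_force: 4.1
```

>>> arm_command:
  plan:
    - {"translation": [0,0,-0.1],"rotation": [0,0,0],"claw": 80}
    - {"translation": [0.4,0,-0.1],"rotation": [0,0,0],"claw": 80}
    - {"translation": [0.8,0,-0.1],"rotation": [0,0,0],"claw": 80}
    - {"translation": [1.2,0,-0.1],"rotation": [0,0,0],"claw": 80}
    - {"translation": [1.5,0,-0.1],"rotation": [0,0,0],"claw": 80}
    - {"translation": [1.5,0,-0.1],"rotation": [0,0,0],"claw": 80}

```text
time: 4.35
tcp_pos: [0.5634, -0.0141, 0.0087]
tool_rot: [[-0.854, 0.519, -0.002], [0.519, 0.854, 0.0], [0.002, -0.001, -1.0]]
force: [-5.2, 0.3, 10.5]
grip_width: 0.0682
grasp_force: 5.7
```

Run:
```python
from plant import *
from h import *
o=observe(); print(o["tcp_pos"],o["force"],o["wrist_torque"])
A=[]
for n,(r,c) in {"side":(150,215),"scene":(165,200)}.items():
    s=get_image(n); A.append(cv2.resize(s["pixels"][r:r+95,c:c+105],None,fx=3.8,fy=3.8,interpolation=2))
    P=world(s,np.ones((420,560),bool)); px=s["pixels"].astype(int)[s["depth"]>0]
    k=(P[:,0]>.617)&(P[:,0]<.633)&(P[:,1]>-.046)&(P[:,1]<-.02)&(P[:,2]>.015)&(P[:,2]<.06)
    print(n,k.sum(),np.percentile(P[k],[5,50,95],axis=0).round(4).tolist())
cv2.imwrite("pics/s4.png",np.hstack(A))
```

```text
[ 0.56344893 -0.01410573  0.00869379] [-5.18319504  0.28351495 10.53229417] [0.33756047 0.84316789 0.13799764]
side 58 [[0.6199, -0.0425, 0.0309], [0.6263, -0.0286, 0.0356], [0.6327, -0.0203, 0.0376]]
scene 88 [[0.6185, -0.0445, 0.0163], [0.6264, -0.0319, 0.0369], [0.6325, -0.0217, 0.0396]]
```

View pics/s4.png

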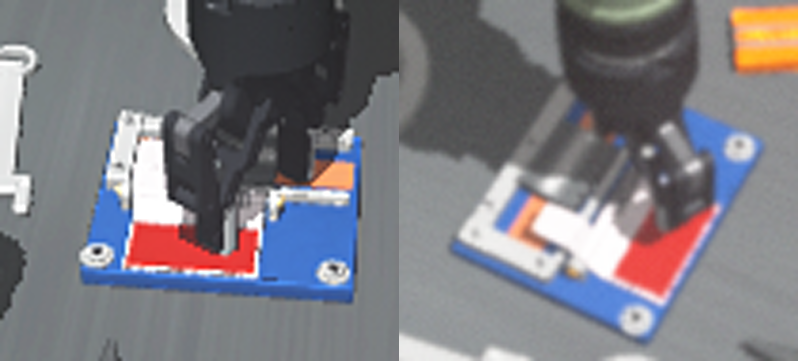

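The plate is level and the tongue raised. Finger B is pushing: the coupon's leading end is near right-hand (545,195), just before the tongue. I continue.

>>> arm_command:
  plan:
    - {"translation": [0.4,0,0],"rotation": [0,0,0],"claw": 80}
    - {"translation": [0.8,0,0],"rotation": [0,0,0],"claw": 80}
    - {"translation": [1.2,0,0],"rotation": [0,0,0],"claw": 80}
    - {"translation": [1.6,0,0],"rotation": [0,0,0],"claw": 80}
    - {"translation": [2.0,0,0],"rotation": [0,0,0],"claw": 80}
    - {"translation": [2.4,0,0],"rotation": [0,0,0],"claw": 80}
    - {"translation": [2.7,0,0],"rotation": [0,0,0],"claw": 80}
    - {"translation": [2.7,0,0],"rotation": [0,0,0],"claw": 80}

```text
time: 5.25
tcp_pos: [0.5904, -0.0141, 0.0087]
tool_rot: [[-0.854, 0.52, -0.002], [0.52, 0.854, 0.0], [0.002, -0.001, -1.0]]
force: [-4.7, 0.5, 9.9]
grip_width: 0.0683
grasp_force: 5.5
```

>>> arm_command:
  plan:
    - {"translation": [0.2,0,0],"rotation": [0,0,0],"claw": 80}
    - {"translation": [0.4,0,0],"rotation": [0,0,0],"claw": 80}
    - {"translation": [0.4,0,0],"rotation": [0,0,0],"claw": 80}

```text
time: 5.55
tcp_pos: [0.5941, -0.014, 0.0087]
tool_rot: [[-0.855, 0.519, -0.003], [0.519, 0.855, 0.0], [0.003, -0.001, -1.0]]
force: [-6.5, -0.7, 10.8]
grip_width: 0.0687
grasp_force: 5.9
```

>>> arm_command:
  plan:
    - {"translation": [0.2,0,0],"rotation": [0,0,0],"claw": 80}
    - {"translation": [0.3,0,0],"rotation": [0,0,0],"claw": 80}
    - {"translation": [0.3,0,0],"rotation": [0,0,0],"claw": 80}

```text
time: 5.85
tcp_pos: [0.5959, -0.014, 0.0087]
tool_rot: [[-0.854, 0.52, -0.005], [0.52, 0.854, 0.0], [0.004, -0.002, -1.0]]
force: [-9.3, 0.6, 13.0]
grip_width: 0.0682
grasp_force: 8.0
```

>>> arm_command:
  plan:
    - {"translation": [0.2,0,0],"rotation": [0,0,0],"claw": 80}
    - {"translation": [0.2,0,0],"rotation": [0,0,0],"claw": 80}
    - {"translation": [0.2,0,0],"rotation": [0,0,0],"claw": 80}

```text
time: 6.15
tcp_pos: [0.5961, -0.014, 0.0086]
tool_rot: [[-0.854, 0.52, -0.008], [0.52, 0.854, 0.0], [0.007, -0.004, -1.0]]
force: [-13.1, -0.4, 17.6]
grip_width: 0.0684
grasp_force: 11.0
```

The motion stalls at x=0.596 (expected about 0.597) with rising force. I check the fit before releasing.

Run:
```python
from plant import *
from h import *
A=[]
for n,(r,c) in {"side":(165,228),"scene":(180,208)}.items():
    s=get_image(n); A.append(cv2.resize(s["pixels"][r:r+70,c:c+80],None,fx=5,fy=5,interpolation=2))
    P=world(s,np.ones((420,560),bool)); px=s["pixels"].astype(int)[s["depth"]>0]
    k=(P[:,0]>.58)&(P[:,0]<.645)&(P[:,1]>-.072)&(P[:,1]<-.05)&(P[:,2]>.008)&(P[:,2]<.034)
    o=(px[:,2]>px[:,0]+60)&(px[:,1]>90)
    print(n,k.sum(),"orange floor left",(k&o).sum(),P[k&o].round(4).tolist()[:6])
    for x in np.arange(.58,.65,.005):
        j=k&(P[:,0]>x)&(P[:,0]<x+.005)
        if j.any(): print(round(x,3),j.sum(),np.median(P[j][:,2]).round(4),np.median(px[j],axis=0))
cv2.imwrite("pics/s5.png",np.hstack(A))
```

```text
side 51 orange floor left 0 []
0.585 1 0.0115 [53. 54. 63.]
0.59 14 0.0242 [84.  84.5 83.5]
0.595 13 0.0243 [100. 100. 100.]
0.6 7 0.0237 [75. 73. 74.]
0.615 5 0.0244 [69. 72. 72.]
0.62 6 0.0242 [67.  65.  64.5]
0.625 5 0.0254 [67. 65. 64.]
scene 218 orange floor left 0 []
0.58 3 0.0181 [ 92. 103. 125.]
0.585 13 0.0245 [89. 85. 85.]
0.59 14 0.0267 [98.  97.  97.5]
0.595 21 0.0272 [110. 111. 111.]
0.6 21 0.0249 [93. 91. 92.]
0.605 18 0.0256 [104.5 103.  101. ]
0.61 17 0.0255 [99. 99. 98.]
0.615 14 0.0258 [102.5 103.  103. ]
0.62 14 0.0254 [98.5 98.  96. ]
0.625 19 0.0261 [155. 158. 167.]
0.63 23 0.0254 [170. 171. 169.]
0.635 21 0.0239 [181. 184. 182.]
0.64 20 0.0236 [236. 238. 238.]
```

View pics/s5.png

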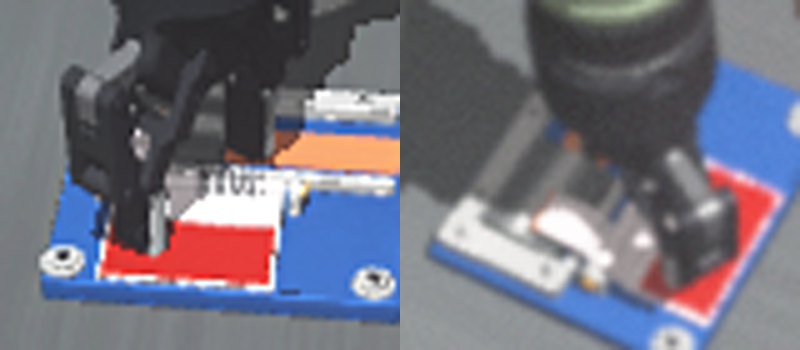

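The coupon's top runs unbroken to the stop face and no orange floor is left, so it is home. I back finger B off with the plate still held, then lift.

>>> arm_command:
  plan:
    - {"translation": [-0.4,0,0],"rotation": [0,0,0],"claw": 80}
    - {"translation": [-0.9,0,0],"rotation": [0,0,0],"claw": 80}
    - {"translation": [-1.2,0,0],"rotation": [0,0,0],"claw": 80}
    - {"translation": [-1.2,0,0],"rotation": [0,0,0],"claw": 80}
    - {"translation": [-1.2,0,0.3],"rotation": [0,0,0],"claw": 80}
    - {"translation": [-1.2,0,0.6],"rotation": [0,0,0],"claw": 80}
    - {"translation": [-1.2,0,1.0],"rotation": [0,0,0],"claw": 80}
    - {"translation": [-1.2,0,1.5],"rotation": [0,0,0],"claw": 80}

```text
time: 7.05
tcp_pos: [0.5878, -0.0143, 0.0229]
tool_rot: [[-0.854, 0.52, -0.002], [0.52, 0.854, -0.0], [0.001, -0.001, -1.0]]
force: [0.4, -0.4, 0.6]
grip_width: 0.0683
grasp_force: 0.0
```

>>> arm_command:
  plan:
    - {"translation": [0,0,1],"rotation": [0,0,0],"claw": 80}
    - {"translation": [0,0,3],"rotation": [0,0,0],"claw": 80}
    - {"translation": [0,0,6],"rotation": [0,0,0],"claw": 80}
    - {"translation": [-3,0,10],"rotation": [0,0,0],"claw": 80}
    - {"translation": [-7,0,13],"rotation": [0,0,0],"claw": 80}
    - {"translation": [-11,0,14],"rotation": [0,0,0],"claw": 80}
    - {"translation": [-14,0,14],"rotation": [0,0,0],"claw": 80}
    - {"translation": [-14,0,14],"rotation": [0,0,0],"claw": 80}

```text
time: 7.85
tcp_pos: [0.444, -0.0137, 0.1634]
tool_rot: [[-0.854, 0.52, -0.003], [0.52, 0.854, 0.0], [0.003, -0.001, -1.0]]
force: [1.2, 0.4, -0.3]
grip_width: 0.0685
grasp_force: 0.0
```

Run:
```python
from plant import *
from h import *
o=observe(); print(o["time"],o["tcp_pos"],o["force"])
A=[]
for n,(r,c) in {"side":(165,228),"scene":(180,208)}.items():
    s=get_image(n); A.append(cv2.resize(s["pixels"][r:r+70,c:c+80],None,fx=5,fy=5,interpolation=2))
    P=world(s,np.ones((420,560),bool)); px=s["pixels"].astype(int)[s["depth"]>0]
    k=(px.max(1)-px.min(1)<25)&(P[:,0]>.52)&(P[:,0]<.637)&(P[:,1]>-.066)&(P[:,1]<-.055)&(P[:,2]>.0205)&(P[:,2]<.03)
    print(n,np.percentile(P[k][:,0],[1,5,95,99]).round(4))
cv2.imwrite("pics/s6.png",np.hstack(A))
```

```text
7.85 [ 0.44400956 -0.01367475  0.16342336] [ 1.15002399  0.3896472  -0.3196942 ]
side [0.5887 0.5911 0.6335 0.6357]
scene [0.5878 0.5911 0.6357 0.6367]
```

View pics/s6.png

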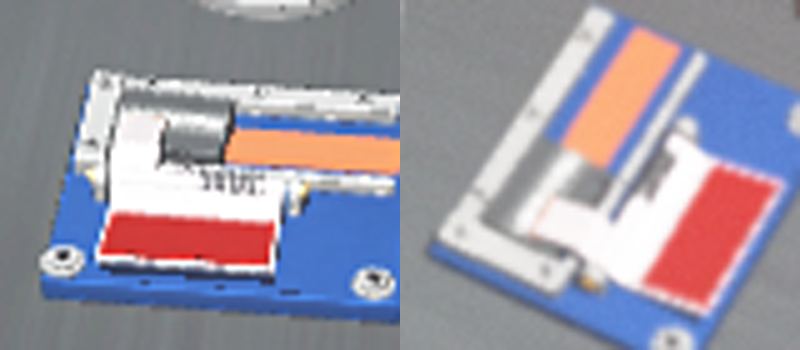

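The coupon sits flush against the end stop, with its rear end at x≈0.5885. The clip tongue rests on it at left-hand (140,130) and the arm is clear, so I hand the job in.

```bash
python3 -c "
from plant import *
print(job_done())"
```

```text
the job is handed in; nothing more can be done
None
```

The coupon is home against the end stop and clamped by the clip, the arm is clear of everything, and the job was handed in at about 8 s.

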